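# Load a candle into the top-smoothing machine

## Task

Load the copper candle tin into the wax-smoothing machine: press the white push-to-open hatch at its green dot so that its catch pops it ajar, swing the hatch fully open, and set the tin upright in the carrier's pocket, letting it go while the carrier is still at the open loading bay. Then push the carrier along its rail until it clicks into the next station under the clear cover, leaving the hatch open and the other candles standing where they are.

Things in the scene. Friction and masses are not known exactly. Their poses are not given: they have to be found in the camera images.
- machine: Fixed grey-green bench machine, 155 mm deep (x), 370 wide (y). Origin on the table below the hatch hinge line, level in y with the loading station; x from its front (robot side) to its back, y towards the heating bay, z up. Front wall 50 mm high, 10 thick. From its top (x 0, z 50) the front slopes up and back at 55 deg to x 103, z 197; behind, a flat deck at z 197, x 108 to 155.
- hatch_hinge (a point): Fixed: middle of the hatch's hinge line, 50 mm above the table; axes of the machine. In machine coordinates the hatch closes the slope for y -170..85: one open bay with no walls between, inner side wall at y -175, back wall's inner face at x 145. The heating bay joins it at y 88..175.
- cover_mid (a point): Fixed: middle of the outer face of the fixed clear cover that closes the slope over the heating bay (machine y 88..175), in one plane with the hatch.
- lamp_bar (a point): Fixed: middle of the front lower edge of a dark lamp bar that runs along the machine's y above the deck: machine x 100..140, z 330..360, y -187..187, on two posts at its ends (x 140..152). Above the hatch's upper edge and the back of the bay it leaves no room for an upright tool: lean the tool 25 to 45 deg, its body towards the robot.
- hatch (a joint): White hatch angle (rad): 0 shut, about -0.04 pressed in, 0.31 ajar, 2.2 fully open, lying forward to the robot. 180 mm up the slope, 251 wide, 10 thick, 0.25 kg; hinged at its lower edge, axis along machine y. Below 0.61 (upright) its weight pulls it back to ajar; past that it falls open by itself, damped, in about 2 s. Shut fingers behind its upper edge can push it over.
- hatch_press (a point): Green dot, 32 mm across, on the hatch's outer face, 155 mm from the hinge; moves with it. x along the panel away from the hinge, z out of the outer face. Pressed in about 6 mm (5 to 10 N, then a firm stop) the touch catch lets go; once released, a plunger lifts the hatch ajar within 1 s. Ajar, its edge stands 55 mm from its shut place.
- hatch_edge (a point): Middle of the hatch's upper free edge, on its inner face, 180 mm from the hinge; moves with the hatch; axes as hatch_press.
- carrier (a joint): Position of the carrier on its rail (m), growing along the machine's y: 0 loading station under the hatch, 0.110 next station under the clear cover. Each station has a spring detent: pushing out of or into it takes about 6 N, and within 6 mm it draws the carrier in to about 2 mm. Between the stations it slides freely and stays where it is left. Stops at -0.006 and 0.116.
- nest (a point): Centre of the carrier pocket's floor, 25 mm above the table, 70 mm behind the hinge line in machine x; axes of the machine; moves with the carrier. The aluminium carrier is 84 mm square with a 76 mm square pocket between rims 8 mm high and 4 mm thick.
- tab_top (a point): Centre of the top of the carrier's orange push tab, 61 mm above the table, 75 mm from the pocket's centre to the machine's -y; moves with the carrier. Upright plate 10 mm thick (y), 36 wide (x), 46 tall. It stays in the open bay at both stations; at the loading station 90 mm are free between it and the side wall.
- copper_tin: The candle to load: copper-coloured open tin with white wax, 60 mm diameter, 50 mm tall, about 0.2 kg. Origin at the centre of its underside, z up.
- amber_jar: Bystander: amber jar with black lid, 68 mm diameter, 87 mm tall. Origin at the centre of its underside.
- white_jar: Bystander: white jar with steel lid, 68 mm diameter, 92 mm tall. Origin at the centre of its underside.
- brass_tin: Bystander: small brass tin with lid, 56 mm diameter, 47 mm tall. Origin at the centre of its underside.
Things that resemble listed ones, but are neither listed nor needed, are in the scene too. Several things have the shape of the copper_tin; the one meant has the colours described above.

How it is judged:
By the outcome, as a careful person would: the job done as asked, in the order asked, and still so for the second after the job is handed in, with the robot touching nothing.
It also fails if it takes over 72 s, if anything falls off the work surface, if the arm or the gripper's body presses on something with over 40 N, if the wrist force passes 120 N, or if a joint passes its speed limit or range.

## Robot

A 6-joint arm with a two-finger parallel gripper is mounted at the origin on the work surface. World frame = base frame: x ahead of the robot, y to its left, z up, the work surface at z = 0. Lengths are in mm, angles in rad, forces in N, time in s.
With the tool pointing down it reaches from about 350 to 875 mm from the base axis. Payload 4.2 kg.
Tool frame: the origin (TCP) lies midway between the tips of the shut fingers; the grasp point (between the pads) lies 19 mm behind it; z points along the fingers, y is the line along which they close (so a half turn about z gives the same grasp; the last joint's range is limited). The gripper opens to 85 mm and grips with 20 to 120 N. Pads are 22 mm wide; open, the fingers measure 114 mm over their backs; the gripper's body (76 mm by 85 mm) begins 54 mm behind the grasp point. The pads swing forward as they close: fully open they stand 13 mm farther back than shut.
Start: joints at [1.474, 0.385, 0.008, 0, -1.194, -0.259], TCP at [217.68, 585.845, 231.312] pointing down, gripper open.
Joint ranges: [-3.14, 3.14], [-1.21, 2.06], [-1.07, 1.41], [-3.16, 2.05], [-2.99, -0.16], [-3.1, 3.1]. Speed limits (rad/s): [2.79, 2.79, 3.14, 3.14, 3.14, 3.14].

## Interface

Orientations are given as a unit quaternion [x, y, z, w].
In Python, from bench import * gives the robot as it stands.
- The arm moves only by the tool drive_tool, never from a script. Its argument "plan" is a list that holds one entry, the list of rows, each a list of 5 numbers: the closure, from -1 (fully open) to 1 (shut), then the shift along the world's x, y, z in mm, then the turn about the world's z in degrees. A call has 1 to 20 rows; each row shifts and turns the commanded pose from where the row before left it; what a row does not reach is not made up. A row lasts 1/12 s, in which the tool goes at most 41.7 mm and 7.16 degrees, less where a joint would pass 70% of its speed; a pose out of reach is approached as far as the arm can. A call is refused whole if a number of a shift passes 41.7 or a number of a turn 7.16, either way. A call with a gripper value outside its range is refused whole. The fingers move at their own pace and stop on an object; the grip force is fixed at half the most. Time passes only in rows, so rows that do not move let the fingers close. It gives the time, the measured TCP pose, the force, the opening and the grip force at its end, in the units of the state.
- read_state(): the state, without advancing time (a new reading comes with each control period).
- get_image(name): name is "scene" or "side" or "wrist"; returns (picture, depth): 384x512x3 uint8, red, green, blue; 384x512 float32, mm along the optical axis (not along the pixel's ray), 0 where there is no reading.
- camera_model(name): a dict with "fx", "fy", "cx", "cy" (pixels), "R" (3x3) and "t" (3): a world point X has camera coordinates R X + t; the wrist camera has in their place "mount" (4x4, takes a point from camera to tool coordinates, whose origin is the TCP and whose axes are the flange's). Camera axes: x right, y down, z forward; pixel columns grow to the right and rows downward; lengths in mm; the calibration is good to about 2 mm. A picture is of the moment at which its call begins: read the wrist's pose just before it. camera_model takes no time and is no camera call.
- job_done(): hands the job in; it is judged then, once.
The state is a dict: "clock": time; "joints": joint angles; "joint_vel": joint speeds; "joint_efforts": joint torques, N m; "position": TCP position; "ee_rot": TCP orientation; "contact_force": force on the tool from outside, world axes, zero at the start; "wrist_torque": the same for the moment, N m; "gripper_width": finger opening in mm; "grasp_force": force on a finger pad.
Only numpy, scipy, OpenCV 4.12 (cv2) and the standard library are available. Lean on these libraries where they do the work, as an engineer would, in place of code of your own. Each camera call takes 0.05 s, during which the arm holds its last target. There are 200 camera calls.

## Working session

There is one attempt and no reset: what is moved stays moved. The work goes in short steps, Python scripts to look and compute and a tool call to move; the robot and the scene stay as the last step left them, time stands still between calls to the robot, and variables do not carry over. Pictures are saved under pics/ and viewed, at most 10 in all, crops included, and the job is handed in when it is done.

Besides the shell and the picture viewer there is one more tool, called after ">>>" as name([rows], argument=value, ...), one row to a line, values as JSON. drive_tool: Moves the arm, as the interface text tells. Its arguments: {"type":"object","properties":{"plan":{"type":"array"}},"required":["plan"]}

```bash
ls; mkdir -p pics
python3 - <<'E'
from bench import *
import cv2,numpy as np
s=read_state();print(s)
ims=[]
for n in ("scene","side","wrist"):
    p,d=get_image(n);np.savez(f"{n}0.npz",p=p,d=d)
    m=camera_model(n);print(n,m)
    cv2.imwrite(f"pics/{n}0.png",cv2.resize(p[:,:,::-1],(800,600)))
E
```

```text
pics
{'clock': 0.0, 'joints': array([ 1.47362159e+00,  3.85594437e-01,  6.60677609e-03, -5.01573698e-04,
       -1.19400603e+00, -2.58600849e-01]), 'joint_vel': array([ 0.00153907,  0.0001738 , -0.00142141,  0.00129489, -0.00280639,
        0.00044843]), 'joint_efforts': array([-8.65307766e-05, -3.92287052e+01,  1.88397503e+01,  4.18621883e+00,
       -4.65875346e-03, -6.78794034e-07]), 'position': array([217.47511409, 585.3111757 , 230.19088746]), 'ee_rot': array([ 9.84202647e-01, -1.77042050e-01, -1.43752106e-04,  1.11389902e-03]), 'contact_force': array([ 0.39560265, -0.53179988,  0.88677795]), 'wrist_torque': array([ 0.0339004 , -0.03860417,  0.04872338]), 'grasp_force': 0.0, 'gripper_width': 85.36722088925725}
scene {'fx': 443.00336280098793, 'fy': 443.00336280098793, 'cx': 254.05077333307196, 'cy': 189.54450535330685, 'R': array([[ 0.98961547, -0.14294599, -0.0150883 ],
       [-0.11795067, -0.7475825 , -0.65361154],
       [ 0.0821514 ,  0.64860377, -0.75667979]]), 't': array([-515.70484554,  203.58276811, 1309.43170402])}
side {'fx': 393.93094735022026, 'fy': 393.93094735022026, 'cx': 251.09741112834536, 'cy': 187.44588390949718, 'R': array([[-0.95502073, -0.29652616, -0.00276427],
       [-0.21769194,  0.7073885 , -0.6724669 ],
       [ 0.20135944, -0.64161807, -0.74012203]]), 't': array([ 494.40795254,  237.21978988, 1071.3966634 ])}
wrist {'fx': 268.6190678911231, 'fy': 268.6190678911231, 'cx': 255.21733653721833, 'cy': 186.71751447456228, 'mount': array([[-5.28123086e-04, -9.62388938e-01, -2.71674902e-01,
         6.85126771e+01],
       [ 9.99996965e-01,  1.45472282e-04, -2.45927170e-03,
         9.05478170e-01],
       [ 2.40629705e-03, -2.71675376e-01,  9.62385941e-01,
        -1.42488811e+02],
       [ 0.00000000e+00,  0.00000000e+00,  0.00000000e+00,
         1.00000000e+00]])}
```

View pics/scene0.png

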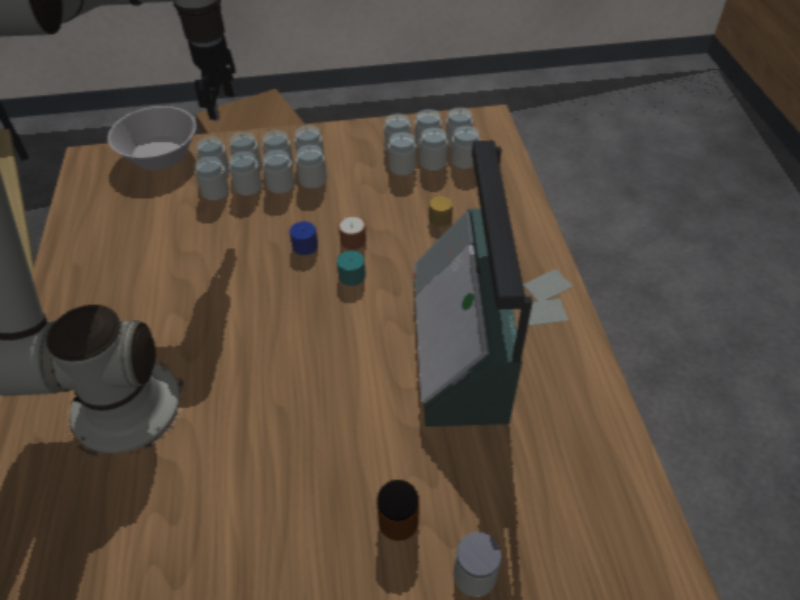

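View pics/side0.png

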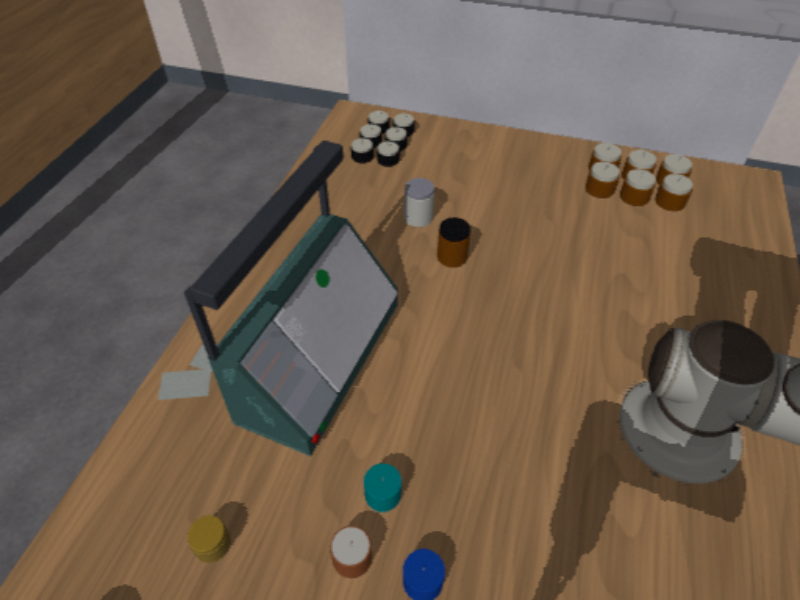

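Both views show the machine with the hatch shut and the green dot at side (322,278) and scene (468,301). The cover is at the +y end. The copper tin with white wax is at scene (352,230) and side (351,550). The amber and white jars are on the -y side, and brass is beyond the tin.

```bash
cat > h.py <<'E'
from bench import *
import cv2,numpy as np
def back(n,u,v,z,m=None):
    m=m or camera_model(n)
    c=np.stack([(u-m['cx'])/m['fx']*z,(v-m['cy'])/m['fy']*z,z],-1)
    return (c-m['t'])@m['R']
def cloud(n,d):
    v,u=np.mgrid[:384,:512]; return back(n,u.astype(float),v.astype(float),d.astype(float))
E
python3 - <<'E'
from h import *
for n,hint in (("side",[(322,278),(351,545)]),("scene",[(468,301),(352,227)])):
    f=np.load(f"{n}0.npz");p,d=f['p'].astype(int),f['d'];W=cloud(n,d)
    g=(p[...,1]>p[...,0]+40)&(p[...,1]>p[...,2]+35)&(d>0)
    u,v=np.array(hint[0])*.64
    g[:int(v)-20]=0;g[int(v)+20:]=0;g[:,:int(u)-20]=0;g[:,int(u)+20:]=0
    print(n,'dot',g.sum(),W[g].mean(0))
    # hatch plane near the dot
    if n=="side":
        pl=np.zeros(d.shape,np.uint8);cv2.fillPoly(pl,[(np.array([(295,318),(342,375),(388,295),(347,240)])*.64).astype(np.int32)],1)
        P=W[(pl>0)&(d>0)];c=P.mean(0);n_=np.linalg.svd(P-c)[2][2];n_*=np.sign(n_[2]);print('plane',c,n_,'yaw of x',np.degrees(np.arctan2(-n_[1],-n_[0])),'slope',np.degrees(np.arccos(n_[2])),'sd',((P-c)@n_).std())
    # things on table
    for name,(a,b) in dict(tin=hint[1]).items():
        a*=.64;b*=.64;m=np.zeros(d.shape,bool);m[int(b)-22:int(b)+22,int(a)-22:int(a)+22]=1
        Q=W[m&(d>0)&(W[...,2]>42)&(W[...,2]<60)];print(name,len(Q),Q.min(0),Q.max(0),np.median(Q,0))
    im=p.astype(np.uint8)
    x0,x1,y0,y1=(130,262,85,184+105) if n=="side" else (255,345,85,280)
    c=im[y0:y1,x0:x1,::-1];np.save(n+'crop.npy',[x0,y0])
    if n=="side": cv2.imwrite("pics/sidecrop.png",cv2.resize(im[90:300,125:265,::-1],None,fx=2.8,fy=2.8,interpolation=cv2.INTER_CUBIC))
E
```

```text
side dot 61 [644.41741828   1.7519382  185.79341114]
plane [607.28686196   9.2908325  130.47955316] [-0.81337876  0.09369481  0.5741396 ] yaw of x -6.571059239119918 slope 54.960599957841794 sd 1.4211776502104412
tin 570 [435.96369451 341.944902    42.28865238] [494.63833301 401.47098529  56.84682296] [464.43575462 373.74349437  51.09571111]
scene dot 0 [nan nan nan]
tin 263 [431.85765202 257.45381041  42.04883121] [501.2805517  402.62420608  55.14172617] [468.69749468 351.15992027  48.48742203]<stdin>:7: RuntimeWarning: Mean of empty slice.
  ret = um.true_divide(
```

View pics/sidecrop.png

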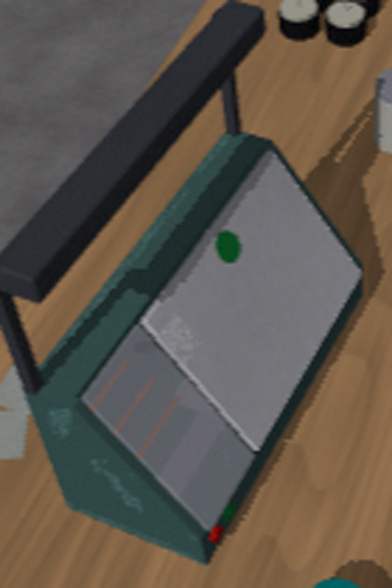

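The crop shows the hatch corners at crop px (145,322), (255,450), (362,268) and (272,153), and the dot at (228,247). The clear cover sits below-left of the hatch.

Run:
```python
from h import *
m=camera_model("side");C=-m['R'].T@m['t']
c=np.array([607.287,9.291,130.48]);n=np.array([-.81338,.09369,.57414])
def hit(u,v):
    r=m['R'].T@np.array([(u-m['cx'])/m['fx'],(v-m['cy'])/m['fy'],1]);return C+r*((c-C)@n)/(r@n)
P=[]
for k,(a,b) in dict(TL=(145,322),BL=(255,450),BR=(362,268),TR=(272,153),dot=(228,247),covTL=(82,400),covBL=(207,532)).items():
    q=hit(125+a/2.8-.3,90+b/2.8-.3);P.append(q);print(k,q.round(1))
P=np.array(P)
for i,j in ((1,2),(0,3)): e=P[i]-P[j];print('ey yaw',np.degrees(np.arctan2(-e[0],e[1])),np.linalg.norm(e))
print(np.linalg.norm(P[0]-P[1]),np.linalg.norm(P[2]-P[3]))
# lamp bar points by depth z>320
f=np.load("side0.npz");W=cloud("side",f['d']);L=W[(f['d']>0)&(W[...,2]>310)&(W[...,2]<370)&(W[...,0]>500)&(abs(W[...,1])<300)]
print('lamp',len(L),L.min(0),L.max(0)); t=L[L[:,2]>352];cc=t.mean(0);e=np.linalg.svd(t[:,:2]-cc[:2])[2][0];print(cc,np.degrees(np.arctan(-e[0]/e[1])))
for y in (-7,):
  a=np.radians(-6.57);ex=np.array([np.cos(a),np.sin(a)]);ey=np.array([-np.sin(a),np.cos(a)])
  print('lamp x,y range',np.percentile((L[:,:2])@ex,[1,99]),np.percentile(L[:,:2]@ey,[1,99]),'corners',P[:,:2]@ex,P[:,:2]@ey)
```

```text
TL [671.9 125.  203.1]
BL [573.6 137.8  61.8]
BR [ 544.6 -117.3   62.4]
TR [ 642.4 -120.8  201.5]
dot [644.    1.2 183.8]
covTL [685.1 219.9 206.4]
covBL [584.2 232.1  61.4]
ey yaw -6.47670564675665 256.6924330007938
ey yaw -6.8413005187210505 247.52029288664707
172.6636755957939 170.06238739889432
lamp 2796 [ 647.13656591 -149.98209747  310.14753864] [741.63839099 227.1178787  364.97162491]
[687.42350572  65.75710477 359.99255115] -6.618751429880115
lamp x,y range [657.82886572 706.57462747] [-61.41984782 304.36684085] corners [653.18596677 554.05656643 554.47453576 652.01396753 639.64061417
 655.47297287 553.78820688] [201.02902623 202.50696711 -54.18442293 -46.4828788   74.86192969
 296.85626192 297.40216908]
```

Run:
```python
from h import *
f=np.load("scene0.npz");W=cloud("scene",f['d']);ok=(f['d']>0)
D=W-np.array([217.5,585.3,230.2])
a=np.radians(-20.3);tx=np.array([np.cos(a),np.sin(a)]);ty=np.array([tx[1],-tx[0]])
X=D[...,:2]@tx;Y=D[...,:2]@ty
for h in range(-5,420,20):
    k=ok&(D[...,2]>=h)&(D[...,2]<h+20)&(np.hypot(X,Y)<170)
    if k.sum()>3:print(h,k.sum(),'tx',X[k].min().round(),X[k].max().round(),'ty',Y[k].min().round(),Y[k].max().round(), 'world',D[k].min(0).round()[:2],D[k].max(0).round()[:2])
```

```text
-5 12 tx -9.0 11.0 ty -48.0 51.0 world [-19. -48.] [23. 48.]
15 64 tx -7.0 17.0 ty -52.0 62.0 world [-22. -63.] [31. 45.]
35 60 tx -8.0 19.0 ty -60.0 59.0 world [-21. -60.] [34. 52.]
55 107 tx -10.0 21.0 ty -77.0 75.0 world [-32. -75.] [40. 74.]
75 131 tx -10.0 24.0 ty -72.0 76.0 world [-32. -77.] [40. 62.]
95 150 tx -9.0 26.0 ty -67.0 76.0 world [-31. -74.] [39. 57.]
115 94 tx -24.0 41.0 ty -5.0 67.0 world [-31. -67.] [40. -9.]
135 138 tx -26.0 44.0 ty -14.0 41.0 world [-32. -42.] [42. -1.]
155 175 tx -27.0 43.0 ty -27.0 42.0 world [-31. -44.] [42. 15.]
175 103 tx -29.0 47.0 ty -8.0 44.0 world [-34. -44.] [43. -7.]
195 159 tx -26.0 45.0 ty -15.0 45.0 world [-33. -48.] [44. -0.]
215 167 tx -28.0 46.0 ty -13.0 45.0 world [-35. -47.] [44. -2.]
235 174 tx -96.0 49.0 ty -14.0 47.0 world [-105.  -49.] [48. -2.]
255 225 tx -132.0 50.0 ty 2.0 83.0 world [-148.  -49.] [ 44. -10.]
275 12 tx -126.0 -93.0 ty 67.0 112.0 world [-149.  -65.] [-111.  -31.]
295 6 tx -109.0 -98.0 ty 111.0 137.0 world [-146.  -94.] [-139.  -66.]
```

View pics/wrist0.png

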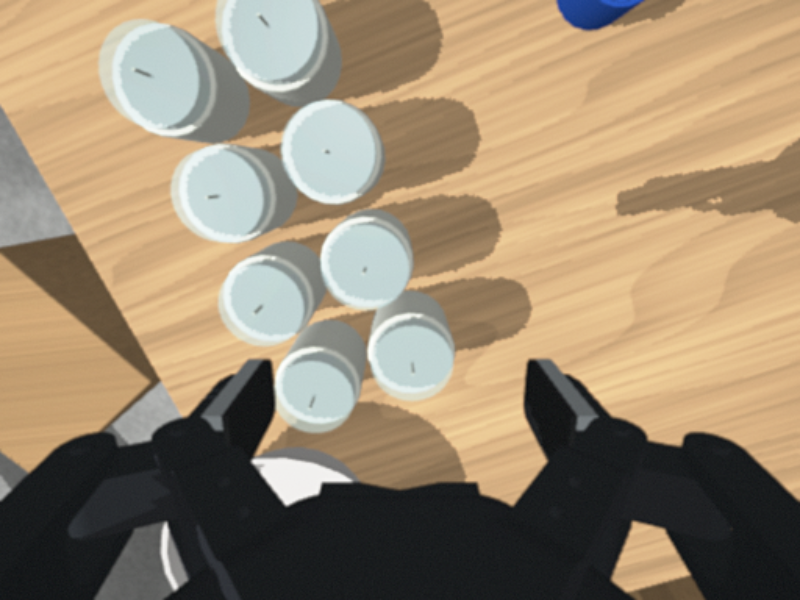

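The wrist view shows the open fingers and clear jars below. The tool body is about 40 mm in radius up to 250 mm above the TCP, so an upright tool at the nest would foul the lamp bar. I'll test whether a reach-limited pose leaves the tool leaning.

>>> drive_tool([
  [[-1, 36, 10, 20, 0], [-1, 36, 10, 20, 0], [-1, 36, 10, 20, 0], [-1, 36, 10, 20, 0], [-1, 36, 10, 20, 0], [-1, 36, 10, 20, 0], [-1, 36, 10, 20, 0], [-1, 36, 10, 20, 0], [-1, 36, 10, 20, 0], [-1, 36, 10, 20, 0]],
])

```text
clock: 0.98
position: [528.8, 661.5, 395.4]
ee_rot: [0.984, -0.177, 0.005, -0.006]
contact_force: [46.7, 24.3, 62.8]
gripper_width: 85.2
grasp_force: 0.0
```

>>> drive_tool([
  [[-1, 15, 15, 10, 0], [-1, 15, 15, 10, 0], [-1, 15, 15, 10, 0], [-1, 15, 15, 10, 0], [-1, 15, 15, 10, 0], [-1, 15, 15, 10, 0], [-1, 0, 0, 0, 0]],
])

```text
clock: 1.57
position: [555.8, 674.8, 396.3]
ee_rot: [0.983, -0.177, 0.028, -0.044]
contact_force: [0.7, -0.9, 0.5]
gripper_width: 85.0
grasp_force: 0.0
```

Run:
```python
from h import *
s=read_state()
for k in('clock','joints','position','ee_rot','contact_force'):print(k,s[k].round(4) if hasattr(s[k],'round') else s[k])
```

```text
clock 1.5667
joints [ 1.0743  0.9345  1.4077  0.0271 -1.9419  0.1522]
position [555.8263 674.8198 396.3131]
ee_rot [ 0.9829 -0.1765  0.028  -0.0444]
contact_force [ 0.7325 -0.8509  0.4784]
```

>>> drive_tool([
  [[-1, 25, 30, 0, 0], [-1, 25, 30, 0, 0], [-1, 25, 30, 0, 0], [-1, 25, 30, 0, 0], [-1, 25, 30, 0, 0], [-1, 25, 30, 0, 0], [-1, 0, 0, 0, 0]],
])

```text
clock: 2.15
position: [611.8, 741.7, 307.8]
ee_rot: [0.978, -0.175, 0.06, -0.093]
contact_force: [-0.3, -0.0, -2.0]
gripper_width: 85.6
grasp_force: 0.0
```

>>> drive_tool([
  [[-1, -20, -24, 0, 0], [-1, -20, -24, 0, 0], [-1, 0, 0, 0, 0]],
])

```text
clock: 2.4
position: [586.4, 710.8, 311.0]
ee_rot: [0.979, -0.175, 0.059, -0.088]
contact_force: [-0.5, 0.0, -2.1]
gripper_width: 85.7
grasp_force: 0.0
```

Run:
```python
from h import *
s=read_state()
for k in('clock','joints','position','ee_rot','contact_force'):print(k,s[k].round(4) if hasattr(s[k],'round') else s[k])
```

```text
clock 2.4
joints [ 1.0736  0.8615  1.0152  0.0564 -1.5201  0.1453]
position [586.3709 710.8244 310.976 ]
ee_rot [ 0.9788 -0.1755  0.0589 -0.0879]
contact_force [-0.5003  0.0385 -2.0628]
```

Pushing against the reach limit leaves a lean that persists. It is now 12°, with the body towards the robot. I'll turn the tool so the lean builds up in the tool's x-z plane.

>>> drive_tool([
  [[-1, 0, 0, 0, 7.1], [-1, 0, 0, 0, 7.1], [-1, 0, 0, 0, 7.1], [-1, 0, 0, 0, 7.1], [-1, 0, 0, 0, 7.1], [-1, 0, 0, 0, 7.1], [-1, 0, 0, 0, 7.1], [-1, 0, 0, 0, 7.1], [-1, 0, 0, 0, 7.1], [-1, 0, 0, 0, 7.1], [-1, 0, 0, 0, 7.1], [-1, 0, 0, 0, 7.1], [-1, 0, 0, 0, 7.1], [-1, 0, 0, 0, 0]],
])

```text
clock: 3.57
position: [570.7, 695.2, 302.9]
ee_rot: [0.804, 0.583, -0.016, -0.116]
contact_force: [0.2, 1.4, 0.1]
gripper_width: 85.7
grasp_force: 0.0
```

>>> drive_tool([
  [[-1, 20, 24, 20, 0], [-1, 20, 24, 20, 0], [-1, 20, 24, 20, 0], [-1, 20, 24, 20, 0], [-1, 20, 24, 20, 0], [-1, 20, 24, 20, 0], [-1, 20, 24, 20, 0], [-1, 20, 24, 20, 0], [-1, 0, 0, 0, 0]],
])

```text
clock: 4.32
position: [582.0, 731.4, 350.7]
ee_rot: [0.806, 0.571, 0.073, -0.138]
contact_force: [-0.7, -0.6, 0.2]
gripper_width: 85.7
grasp_force: 0.0
```

```bash
cat >> h.py <<'E'
from scipy.spatial.transform import Rotation as Ro
def show():
    s=read_state();M=Ro.from_quat(s['ee_rot']).as_matrix();z=M[:,2];x=M[:,0]
    print('t %.2f'%s['clock'],'j',s['joints'].round(3),'p',s['position'].round(1),'F',s['contact_force'].round(1),'w %.1f g %.1f'%(s['gripper_width'],s['grasp_force']))
    print('lean %.1f az %.1f | xhead %.1f xup %.3f yup %.3f'%(np.degrees(np.arccos(-z[2])),np.degrees(np.arctan2(z[1],z[0])),np.degrees(np.arctan2(x[1],x[0])),x[2],M[2,1]))
    return s,M
E
python3 -c "
from h import *
show()"
```

```text
t 4.32 j [ 1.003  0.965  1.408 -0.203 -1.766  1.735] p [582.  731.4 350.7] F [-0.7 -0.6  0.2] w 85.7 g 0.0
lean 17.9 az 97.4 | xhead 69.4 xup 0.275 yup -0.139
```

>>> drive_tool([
  [[-1, 25, 30, 0, 0], [-1, 25, 30, 0, 0], [-1, 25, 30, 0, 0], [-1, 25, 30, 0, 0], [-1, 25, 30, 0, 0], [-1, 25, 30, 0, 0], [-1, 25, 30, 0, 0], [-1, 25, 30, 0, 0], [-1, 0, 0, 0, 0]],
])

```text
clock: 5.07
position: [640.2, 817.6, 247.6]
ee_rot: [0.803, 0.554, 0.154, -0.157]
contact_force: [0.0, -0.4, -2.6]
gripper_width: 85.3
grasp_force: 0.0
```

```bash
python3 -c "
from h import *
show()"
```

```text
t 5.07 j [ 1.012  1.102  1.404 -0.164 -1.46   1.752] p [640.2 817.6 247.6] F [ 0.  -0.4 -2.6] w 85.3 g 0.0
lean 25.4 az 80.2 | xhead 68.1 xup 0.421 yup -0.081
```

>>> drive_tool([
  [[-1, 15, 18, 20, 4], [-1, 20, 24, 20, 4], [-1, 20, 24, 20, 4], [-1, 20, 24, 20, 0], [-1, 20, 24, 20, 0], [-1, 20, 24, 20, 0], [-1, 20, 24, 20, 0], [-1, 20, 24, 20, 0], [-1, 20, 24, 20, 0], [-1, 0, 0, 0, 0]],
])

```text
clock: 5.9
position: [643.7, 843.4, 329.8]
ee_rot: [0.732, 0.607, 0.245, -0.189]
contact_force: [-0.7, 0.1, 0.4]
gripper_width: 85.3
grasp_force: 0.0
```

```bash
python3 -c "
from h import *
show()"
```

```text
t 5.90 j [ 1.012  1.037  1.408 -0.201 -1.344  1.929] p [643.7 843.4 329.8] F [-0.7  0.1  0.4] w 85.3 g 0.0
lean 36.0 az 77.3 | xhead 79.9 xup 0.587 yup 0.021
```

>>> drive_tool([
  [[1, -8, -40, 0, -4.3], [1, -8, -40, 0, -4.3], [1, -8, -40, 0, -4.3], [1, -8, -40, 0, -4.3], [1, -8, -40, 0, -4.3], [1, -8, -40, 0, -4.3], [1, -8, -40, 0, -4.3], [1, -8, -40, 0, -4.3], [1, -8, -40, 0, -4.3], [1, -8, -40, 0, -4.3], [1, -8, -40, 0, -4.3], [1, -8, -40, 0, -4.3], [1, -8, -40, 0, -4.3], [1, -8, -40, 0, -4.3], [1, -8, -40, 0, -4.3], [1, -8, -40, 0, -4.3], [1, -8, -40, 0, -4.3], [1, -8, -40, 0, -4.3], [1, -8, -40, 0, -4.3], [1, -8, -40, 0, -4.3]],
])

```text
clock: 7.57
position: [496.3, 92.6, 330.7]
ee_rot: [0.951, -0.018, 0.307, 0.014]
contact_force: [1.3, 0.0, -0.5]
gripper_width: 0.0
grasp_force: 0.0
```

```bash
python3 -c "
from h import *
show()
p,d=get_image('wrist');np.savez('w1.npz',p=p,d=d);cv2.imwrite('pics/w1.png',p[:,:,::-1])
k=(p[...,1].astype(int)>p[...,0]+40)&(p[...,1].astype(int)>p[...,2]+35)
v,u=np.nonzero(k);print(len(u),u.mean(),v.mean(),d[k].mean())
"
```

```text
t 7.57 j [ 0.668 -0.165 -0.756  0.738 -0.622  0.331] p [496.3  92.6 330.7] F [ 1.3  0.  -0.5] w 0.0 g 0.0
lean 35.8 az -3.8 | xhead -1.8 xup 0.585 yup 0.017
76925 243.07351316217094 184.69865453363667 487.77438
```

View pics/w1.png

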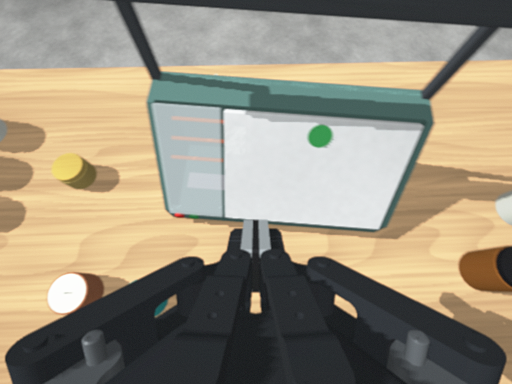

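The wrist view shows the shut hatch with the dot at (319,135), the tin at lower left (70,290), and the fingers shut and clear.

```bash
cat >> h.py <<'E'
def wpt(u,v,z,s):
    m=camera_model('wrist');c=np.array([(u-m['cx'])/m['fx']*z,(v-m['cy'])/m['fy']*z,z,1])
    return Ro.from_quat(s['ee_rot']).apply((m['mount']@c)[:3])+s['position']
E
python3 -c "
from h import *
s=read_state();d=np.load('w1.npz')['d']
print(wpt(319.5,135,float(np.median(d[130:140,314:325])),s))
for u,v in((223,108),(424,124),(381,230),(226,219),(200,211)): print(u,v,wpt(u,v,float(d[v,u]),s).round(1))
"
```

```text
[643.00960832  -6.06036897 182.9118219 ]
223 108 [686.3 117.6 187.5]
424 124 [ 647.7 -139.6  192.5]
381 230 [ 547.3 -151.6   -1.1]
226 219 [579.1 130.7   9.1]
200 211 [582.5 168.6  59.5]
```

>>> drive_tool([
  [[1, 20, -17, -22, -0.5], [1, 20, -17, -22, -0.5], [1, 20, -17, -22, -0.5], [1, 20, -17, -22, -0.5], [1, 18, -17, -22, -0.5], [1, 0, 0, 0, 0], [1, 0, 0, 0, 0]],
])

```text
clock: 8.2
position: [591.2, 13.3, 233.9]
ee_rot: [0.952, -0.039, 0.304, 0.024]
contact_force: [-0.7, -0.3, 1.2]
gripper_width: 0.2
grasp_force: 0.0
```

```bash
python3 -c "
from h import *
show()"
```

```text
t 8.20 j [ 0.153  0.078 -0.861  1.38  -0.16   0.008] p [591.2  13.3 233.9] F [-0.7 -0.3  1.2] w 0.2 g 0.0
lean 35.5 az -6.9 | xhead -4.1 xup 0.580 yup 0.023
```

```bash
cat > kin.py <<'E'
import numpy as np
from scipy.optimize import least_squares
D=[([.3856,.0066,-1.194],np.hypot(217.5,585.3),230.2),([.9345,1.4077,-1.9419],np.hypot(555.8,674.8),396.3),([.8615,1.0152,-1.5201],np.hypot(586.4,710.8),311),([1.102,1.404,-1.46],np.hypot(640.2,817.6),247.6),([1.037,1.408,-1.344],np.hypot(643.7,843.4),329.8)]
A=[];B=[]
for (a,b,c),r,z in D:
    p=a-b;q=p-c
    A+=[[1,0,np.sin(a),np.cos(p),np.sin(p),np.cos(q)],[0,1,np.cos(a),-np.sin(p),np.cos(p),-np.sin(q)]];B+=[r,z]
P=np.linalg.lstsq(np.array(A),np.array(B),rcond=None)[0];print(P.round(0),(np.array(A)@P-B).round(0))
def ik(r,z,lean):
    r0,z0,a,b,e,L=P;q=np.pi/2-np.radians(lean)
    f=lambda x:[r0+a*np.sin(x[0])+b*np.cos(x[0]-x[1])+e*np.sin(x[0]-x[1])+L*np.cos(q)-r,z0+a*np.cos(x[0])-b*np.sin(x[0]-x[1])+e*np.cos(x[0]-x[1])-L*np.sin(q)-z]
    s=least_squares(f,[.5,0]);return s.x.round(2),round(s.x[0]-s.x[1]-q,2),round(s.cost,1)
for n,r,z in (('nest',640,50),('nesthi',640,120),('press',640,184),('prepress',595,230),('edge ajar',625,210),('tin',595,25),('tab',645,50)):
    for l in(15,20,25,30,36):print(n,l,*ik(r,z,l))
E
python3 kin.py
```

```text
[-68.   4. 658. 458.  49. 256.] [ -2.   3.  -2.  -4.   7. -11.   6.   2.  -9.   9.]
nest 15 [ 0.46 -0.35] -0.5 0.0
nest 20 [ 0.44 -0.4 ] -0.38 0.0
nest 25 [ 0.42 -0.46] -0.26 0.0
nest 30 [ 0.41 -0.51] -0.13 0.0
nest 36 [ 0.41 -0.57] 0.03 0.0
nesthi 15 [ 0.39 -0.27] -0.64 0.0
nesthi 20 [ 0.37 -0.33] -0.52 0.0
nesthi 25 [ 0.35 -0.38] -0.4 0.0
nesthi 30 [ 0.34 -0.43] -0.28 0.0
nesthi 36 [ 0.32 -0.49] -0.12 0.0
press 15 [ 0.35 -0.19] -0.77 0.0
press 20 [ 0.32 -0.24] -0.66 0.0
press 25 [ 0.3 -0.3] -0.54 0.0
press 30 [ 0.28 -0.35] -0.42 0.0
press 36 [ 0.26 -0.42] -0.27 0.0
prepress 15 [ 0.26 -0.21] -0.84 0.0
prepress 20 [ 0.23 -0.27] -0.73 0.0
prepress 25 [ 0.2  -0.32] -0.61 0.0
prepress 30 [ 0.18 -0.37] -0.49 0.0
prepress 36 [ 0.16 -0.43] -0.35 0.0
edge ajar 15 [ 0.31 -0.18] -0.82 0.0
edge ajar 20 [ 0.28 -0.24] -0.7 0.0
edge ajar 25 [ 0.26 -0.29] -0.58 0.0
edge ajar 30 [ 0.24 -0.34] -0.46 0.0
edge ajar 36 [ 0.22 -0.41] -0.32 0.0
tin 15 [ 0.43 -0.47] -0.41 0.0
tin 20 [ 0.42 -0.52] -0.28 0.0
tin 25 [ 0.4  -0.57] -0.16 0.0
tin 30 [ 0.4  -0.62] -0.03 0.0
tin 36 [ 0.39 -0.68] 0.13 0.0
tab 15 [ 0.46 -0.34] -0.51 0.0
tab 20 [ 0.44 -0.39] -0.38 0.0
tab 25 [ 0.43 -0.45] -0.26 0.0
tab 30 [ 0.42 -0.5 ] -0.13 0.0
tab 36 [ 0.41 -0.56] 0.03 0.0
```

The lean sits at the joint-5 limit here. I'll shed some of it, aiming for about 25°, by lowering in the free space ahead of the machine.

>>> drive_tool([
  [[1, -14, 12, 0, 3], [1, -14, 12, 0, 3], [1, -14, 12, 0, 3], [1, -14, 12, 0, 3], [1, 0, 0, -20, 0], [1, 0, 0, -20, 0], [1, 0, 0, -20, 0], [1, 0, 0, -20, 0], [1, 0, 0, -20, 0], [1, 0, 0, 0, 0]],
])

```text
clock: 9.03
position: [533.4, 67.9, 194.3]
ee_rot: [0.963, 0.062, 0.261, -0.001]
contact_force: [1.4, -0.9, -0.2]
gripper_width: 0.1
grasp_force: 0.0
```

```bash
python3 -c "
from h import *
show()"
```

```text
t 9.03 j [ 0.35   0.053 -0.929  1.066 -0.16   0.325] p [533.4  67.9 194.3] F [ 1.4 -0.9 -0.2] w 0.1 g 0.0
lean 30.2 az 3.9 | xhead 7.9 xup 0.503 yup 0.030
```

>>> drive_tool([
  [[1, 0, 0, -20, 0], [1, 0, 0, -20, 0], [1, 0, 0, -20, 0], [1, 0, 0, -20, 0], [1, 0, 0, -20, 0], [1, 0, 0, -20, 0], [1, 0, 0, 0, 0]],
])

```text
clock: 9.62
position: [537.9, 73.0, 141.3]
ee_rot: [0.975, 0.061, 0.214, 0.005]
contact_force: [0.2, -0.5, 0.6]
gripper_width: 0.0
grasp_force: 0.0
```

```bash
python3 -c "
from h import *
show()"
```

```text
t 9.62 j [ 0.369  0.161 -0.913  1.006 -0.16   0.356] p [537.9  73.  141.3] F [ 0.2 -0.5  0.6] w 0.0 g 0.0
lean 24.7 az 2.3 | xhead 7.7 xup 0.416 yup 0.036
```

>>> drive_tool([
  [[1, 0, 0, 30, 0], [1, 0, 0, 30, 0], [1, 0, 0, 30, -2], [1, 13, -18, 0, -2], [1, 13, -18, 0, -2], [1, 13, -18, 0, -2], [1, 13, -18, 0, -1], [1, 0, 0, 0, 0], [1, 0, 0, 0, 0]],
])

```text
clock: 10.37
position: [596.8, -5.4, 214.0]
ee_rot: [0.975, -0.018, 0.221, 0.029]
contact_force: [-1.2, 0.1, -1.0]
gripper_width: 0.2
grasp_force: 0.0
```

```bash
python3 -c "
from h import *
s,M=show()
p,d=get_image('wrist')
k=(p[...,1].astype(int)>p[...,0]+40)&(p[...,1].astype(int)>p[...,2]+35)&(p[...,0]<80)&(p[...,1]<170)
n,l,st,c=cv2.connectedComponentsWithStats(k.astype(np.uint8))
for i in range(1,n):
  if 60<st[i,4]<3000: print(st[i],c[i],wpt(*c[i],float(np.median(d[l==i])),s).round(1))
"
```

```text
t 10.37 j [ 0.337  0.16  -0.597  0.479 -0.457  0.802] p [596.8  -5.4 214. ] F [-1.2  0.1 -1. ] w 0.2 g 0.0
lean 25.7 az -8.6 | xhead -1.5 xup 0.432 yup 0.049
[ 220  147   41   33 1064] [240.08364662 163.32706767] [646.9   1.2 184. ]
```

>>> drive_tool([
  [[1, 11, 2, -6.5, 0], [1, 11, 2, -6.5, 0], [1, 11, 2, -6.5, 0], [1, 8, 1, -5, 0], [1, 2, 0, -1.5, 0], [1, 2, 0, -1.5, 0], [1, 0, 0, 0, 0]],
])

```text
clock: 11.0
position: [641.3, 2.3, 186.5]
ee_rot: [0.975, -0.018, 0.221, 0.029]
contact_force: [0.2, -0.3, 0.3]
gripper_width: 0.0
grasp_force: 0.0
```

```bash
python3 -c "
from h import *
show()"
```

```text
t 11.00 j [ 0.315  0.263 -0.549  0.522 -0.4    0.773] p [641.3   2.3 186.5] F [ 0.2 -0.3  0.3] w 0.0 g 0.0
lean 25.7 az -8.5 | xhead -1.4 xup 0.431 yup 0.049
```

>>> drive_tool([
  [[1, 1.7, -0.2, -1.2, 0], [1, 1.7, -0.2, -1.2, 0], [1, 1.7, -0.2, -1.2, 0], [1, 0, 0, 0, 0]],
])

```text
clock: 11.33
position: [646.7, 1.6, 183.7]
ee_rot: [0.975, -0.018, 0.221, 0.029]
contact_force: [-1.9, 1.3, 2.6]
gripper_width: -0.2
grasp_force: 1.8
```

>>> drive_tool([
  [[1, 1.7, -0.2, -1.2, 0], [1, 1.7, -0.2, -1.2, 0], [1, 0, 0, 0, 0]],
])

```text
clock: 11.58
position: [650.3, 1.1, 181.3]
ee_rot: [0.975, -0.018, 0.221, 0.029]
contact_force: [-5.5, 1.7, 6.0]
gripper_width: -0.1
grasp_force: 4.0
```

>>> drive_tool([
  [[1, 1.7, -0.2, -1.2, 0], [1, 0, 0, 0, 0]],
])

```text
clock: 11.75
position: [651.1, 0.9, 180.8]
ee_rot: [0.975, -0.018, 0.221, 0.029]
contact_force: [-13.3, 4.8, 12.3]
gripper_width: -0.0
grasp_force: 9.0
```

>>> drive_tool([
  [[1, 1.2, -0.1, -0.8, 0], [1, 0, 0, 0, 0]],
])

```text
clock: 11.92
position: [651.5, 0.8, 180.5]
ee_rot: [0.975, -0.018, 0.221, 0.03]
contact_force: [-18.5, 5.6, 16.4]
gripper_width: 0.5
grasp_force: 12.8
```

>>> drive_tool([
  [[1, -25, 3, 22, 0], [1, -25, 3, 22, 0], [1, -25, 3, 22, 0], [1, 0, 0, 20, 0], [1, 0, 0, 0, 0], [1, 0, 0, 0, 0], [1, 0, 0, 0, 0], [1, 0, 0, 0, 0], [1, 0, 0, 0, 0], [1, 0, 0, 0, 0], [1, 0, 0, 0, 0]],
])

```text
clock: 12.83
position: [577.9, 9.7, 263.9]
ee_rot: [0.975, -0.018, 0.22, 0.029]
contact_force: [-0.6, 0.9, 0.6]
gripper_width: -0.2
grasp_force: 0.0
```

Run:
```python
from h import *
show()
p,d=get_image('side');np.savez('s2.npz',p=p,d=d)
W=cloud('side',d)
a=np.radians(-6.6);ex=np.array([np.cos(a),np.sin(a)]);ey=np.array([-ex[1],ex[0]])
X=(W[...,:2]-[568,54.6])@ex;Y=(W[...,:2]-[568,54.6])@ey
k=(d>0)&(Y>20)&(Y<70)&(X>-30)&(X<110)&(W[...,2]>60)
for z in range(60,250,20):
    q=k&(W[...,2]>=z)&(W[...,2]<z+20)
    if q.sum():print(z,q.sum(),np.percentile(X[q],[5,50,95]).round(1))
cv2.imwrite('pics/s2.png',cv2.resize(p[90:300,100:340,::-1],None,fx=2.5,fy=2.5))
```

```text
t 12.83 j [ 0.396  0.081 -0.533  0.407 -0.606  0.843] p [577.9   9.7 263.9] F [-0.6  0.9  0.6] w -0.2 g 0.0
lean 25.7 az -8.6 | xhead -1.4 xup 0.431 yup 0.049
60 77 [-7.4 -3.6 -0.4]
80 76 [-0.3  2.7  5.7]
100 84 [ 5.1  8.7 11.9]
120 84 [11.6 15.2 18.2]
140 88 [18.  21.3 24.6]
160 105 [23.8 27.7 72.8]
180 130 [ 30.6  34.8 109.4]
200 100 [36.6 39.9 42.8]
220 69 [42.7 46.2 52.8]
```

View pics/s2.png

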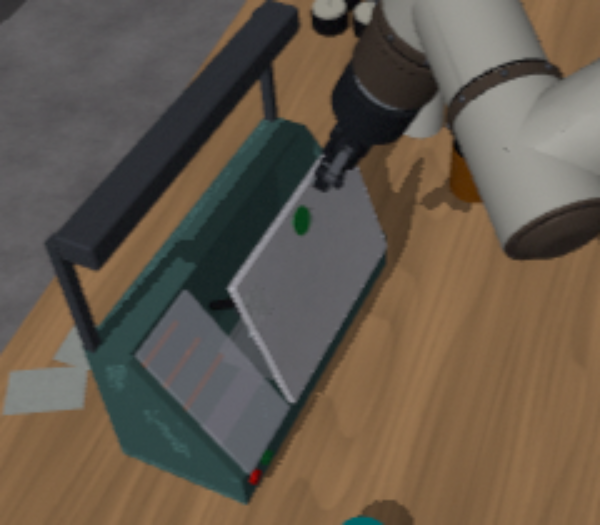

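The hatch is ajar, with its upper edge at machine x≈45, z≈228, and the tool is in front of it at crop (335,170). Next I go over the edge and behind it.

>>> drive_tool([
  [[1, 25, -3, 4, 0], [1, 25, -3, 0, 0], [1, 25, -3, 0, 0], [1, 0, 0, 0, 0], [1, 0, 0, -18, 0], [1, 0, 0, -18, 0], [1, 0, 0, -18, 0], [1, 0, 0, 0, 0]],
])

```text
clock: 13.55
position: [650.0, -0.2, 209.6]
ee_rot: [0.976, -0.018, 0.217, 0.03]
contact_force: [-1.4, -1.1, -1.2]
gripper_width: -0.0
grasp_force: 0.0
```

```bash
python3 -c "
from h import *
show()"
```

```text
t 13.55 j [ 0.318  0.257 -0.463  0.427 -0.492  0.874] p [ 6.500e+02 -2.000e-01  2.096e+02] F [-1.4 -1.1 -1.2] w -0.0 g 0.0
lean 25.3 az -9.0 | xhead -1.4 xup 0.424 yup 0.051
```

>>> drive_tool([
  [[1, -12, 1.4, 1, 0], [1, -12, 1.4, 1, 0], [1, -12, 1.4, 1, 0], [1, -12, 1.4, 1, 0], [1, -12, 1.4, 1, 0], [1, -12, 1.4, 1, 0], [1, -12, 1.4, 1, 0]],
])

```text
clock: 14.13
position: [569.0, 10.9, 223.5]
ee_rot: [0.974, -0.018, 0.222, 0.029]
contact_force: [-0.1, 1.0, 0.6]
gripper_width: 0.3
grasp_force: 0.2
```

>>> drive_tool([
  [[1, -12, 1.4, 1, 0], [1, -12, 1.4, 1, 0], [1, -12, 1.4, 1, 0], [1, -12, 1.4, 1, 0], [1, -12, 1.4, 1, 0], [1, 0, 0, 0, 0]],
])

```text
clock: 14.63
position: [506.8, 17.4, 227.0]
ee_rot: [0.975, -0.017, 0.221, 0.029]
contact_force: [0.0, -0.3, 0.3]
gripper_width: 0.0
grasp_force: 0.0
```

Run:
```python
from h import *
show()
p,d=get_image('side')
W=cloud('side',d)
a=np.radians(-6.6);ex=np.array([np.cos(a),np.sin(a)]);ey=np.array([-ex[1],ex[0]])
X=(W[...,:2]-[568,54.6])@ex;Y=(W[...,:2]-[568,54.6])@ey
k=(d>0)&(Y>20)&(Y<70)&(X>-200)&(X<110)&(W[...,2]>30)
for z in range(20,250,20):
    q=k&(W[...,2]>=z)&(W[...,2]<z+20)
    if q.sum():print(z,q.sum(),np.percentile(X[q],[5,50,95]).round(1))
```

```text
t 14.63 j [ 0.462 -0.014 -0.774  0.55  -0.497  0.627] p [506.8  17.4 227. ] F [ 0.  -0.3  0.3] w 0.0 g 0.0
lean 25.8 az -8.5 | xhead -1.4 xup 0.432 yup 0.049
20 40 [28.4 40.7 69.4]
40 59 [-0.1  5.1  9.9]
60 8 [-11.1  -7.8  -5.4]
80 10 [-19.7 -15.6 -12.6]
100 7 [-28.6 -24.7 -22.3]
120 4 [-36.5 -33.3 -30.8]
140 5 [-45.7 -43.3 -39.3]
160 15 [-55.2 -46.3  84. ]
180 82 [-63.3  58.  109.9]
200 79 [-80.  -75.5 -68.2]
```

Run:
```python
from h import *
f=np.load('side0.npz');p=f['p'].astype(int);W=cloud('side',f['d'])
z=W[...,2];t=(z>40)&(z<60)&(f['d']>0)
n,l,st,c=cv2.connectedComponentsWithStats((t&(W[...,1]>230)&(W[...,0]>300)).astype(np.uint8))
for i in range(1,n):
    if st[i,4]>80:
        Q=W[l==i];mn,mx=np.percentile(Q,[1,99],axis=0);print(p[l==i].mean(0).round(),((mn+mx)/2).round(1),(mx-mn).round())
```

```text
[ 2. 96. 98.] [451.5 265.   48.4] [56. 56. 14.]
[119.  95.  34.] [675.6 416.4  46.1] [51. 49. 10.]
[140. 129. 120.] [464.8 372.8  47.9] [56. 56. 14.]
[ 12.  48. 118.] [355.5 373.4  48.1] [55. 56. 13.]
```

>>> drive_tool([
  [[-1, -10, 12, 15, 2], [-1, -8, 32, 0, 5], [-1, -8, 35, 0, 5], [-1, -8, 35, 0, 5], [-1, -5, 35, -10, 5], [-1, -5, 35, -10, 5], [-1, -5, 35, -10, 5], [-1, 0, 35, -10, 5], [-1, 0, 35, -10, 5], [-1, 0, 30, 0, 5], [-1, 0, 0, 0, 0], [-1, 0, 0, 0, 0]],
])

```text
clock: 15.68
position: [460.4, 338.3, 191.5]
ee_rot: [0.901, 0.373, 0.214, -0.062]
contact_force: [-0.4, -0.8, 0.2]
gripper_width: 85.5
grasp_force: 0.0
```

Run:
```python
from h import *
s,M=show()
p,d=get_image('wrist');np.savez('w3.npz',p=p,d=d);cv2.imwrite('pics/w3.png',p[:,:,::-1])
```

```text
t 15.68 j [ 0.968  0.141 -0.649  0.358 -0.37   1.08 ] p [460.4 338.3 191.5] F [-0.4 -0.8  0.2] w 85.5 g 0.0
lean 25.7 az 38.5 | xhead 45.6 xup 0.432 yup 0.049
```

View pics/w3.png

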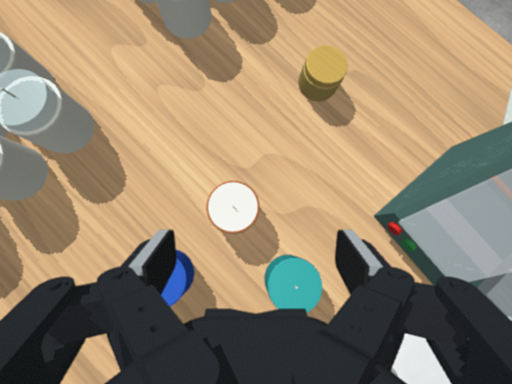

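The wrist view shows the copper tin with white wax at (233,207), blue at (170,280), teal at (293,287), and brass farther off. The machine is on the right, with the fingers open.

Run:
```python
from h import *
s=read_state();d=np.load('w3.npz')['d'];print(wpt(233,207,float(np.median(d[203:211,228:233])),s))
```

```text
[468.07044199 369.93474199  50.82204676]
```

>>> drive_tool([
  [[-1, 7, 20, -10, 0], [-1, 7, 21, -20, 0], [-1, 0, 0, -25, 0], [-1, 0, 0, -25, 0], [-1, 0, 0, -20, 0], [-1, 0, 0, 0, 0]],
])

```text
clock: 16.23
position: [481.9, 376.1, 113.2]
ee_rot: [0.904, 0.373, 0.2, -0.059]
contact_force: [-0.5, 0.5, 1.0]
gripper_width: 85.5
grasp_force: 0.0
```

```bash
python3 -c "
from h import *
show()"
```

```text
t 16.23 j [ 0.92   0.314 -0.722  0.659 -0.161  0.8  ] p [481.9 376.1 113.2] F [-0.5  0.5  1. ] w 85.5 g 0.0
lean 24.0 az 38.7 | xhead 45.3 xup 0.405 yup 0.043
```

>>> drive_tool([
  [[-1, -3, 1, -25, 0], [-1, -3, 1, -25, 0], [-1, -2, 0, -20, 0], [-1, 0, 0, -10, 0], [-1, 0, 0, 0, 0]],
])

```text
clock: 16.65
position: [487.7, 382.9, 62.7]
ee_rot: [0.907, 0.378, 0.172, -0.065]
contact_force: [-0.2, 0.7, -1.2]
gripper_width: 85.5
grasp_force: 0.0
```

```bash
python3 -c "
from h import *
s,M=show();print(M[:,2], np.array([465.5,372.3,36])+26*M[:,2]-s['position'])"
```

```text
t 16.65 j [ 0.936  0.418 -0.64   0.41  -0.161  1.03 ] p [487.7 382.9  62.7] F [-0.2  0.7 -1.2] w 85.5 g 0.0
lean 21.2 az 43.5 | xhead 45.3 xup 0.361 yup 0.011
[ 0.26234567  0.24861841 -0.93239671] [-15.4161218  -4.1266094 -50.937402 ]
```

>>> drive_tool([
  [[-1, -10, -5, 0, 0], [-1, -10, -5, 0, 0], [-1, -4, -2, -10, 0], [-1, 0, 0, 0, 0]],
])

```text
clock: 16.98
position: [466.2, 370.3, 60.8]
ee_rot: [0.908, 0.38, 0.163, -0.068]
contact_force: [-0.5, 0.1, -0.1]
gripper_width: 85.4
grasp_force: 0.0
```

```bash
python3 -c "
from h import *
s,M=show();print(M[:,2], np.array([465.5,372.3,36])+26*M[:,2]-s['position'])"
```

```text
t 16.98 j [ 0.954  0.394 -0.675  0.364 -0.161  1.059] p [466.2 370.3  60.8] F [-0.5  0.1 -0.1] w 85.4 g 0.0
lean 20.4 az 45.3 | xhead 45.4 xup 0.348 yup 0.001
[ 0.24518357  0.24741714 -0.93737387] [  5.63091311   8.48237347 -49.20607627]
```

>>> drive_tool([
  [[-1, 0, 0, -14, 0], [-1, 0, 0, -14, 0], [-1, 0, 0, -14, 0], [-1, 0, 0, -14, 0], [-1, 0, 0, 0, 0]],
])

```text
clock: 17.4
position: [476.1, 371.8, 15.7]
ee_rot: [0.909, 0.382, 0.147, -0.074]
contact_force: [-0.2, 0.0, 0.0]
gripper_width: 85.4
grasp_force: 0.0
```

```bash
python3 -c "
from h import *
s,M=show();print(M[:,2], np.array([465.5,372.3,36])+26*M[:,2]-s['position'])"
```

```text
t 17.40 j [ 0.94   0.491 -0.592  0.147 -0.161  1.285] p [476.1 371.8  15.7] F [-0.2  0.   0. ] w 85.4 g 0.0
lean 18.9 az 49.7 | xhead 45.4 xup 0.323 yup -0.023
[ 0.20973968  0.24725923 -0.94597682] [-5.1634435   6.88955745 -4.30524455]
```

>>> drive_tool([
  [[-1, -3, 4, -1, 0], [-1, -2, 3, -1, 0], [-1, 0, 0, 0, 0], [1, 0, 0, 0, 0], [1, 0, 0, 0, 0], [1, 0, 0, 0, 0], [1, 0, 0, 0, 0], [1, 0, 0, 0, 0], [1, 0, 0, 0, 0]],
])

```text
clock: 18.15
position: [472.1, 379.2, 16.6]
ee_rot: [0.909, 0.383, 0.146, -0.075]
contact_force: [-3.8, -1.9, 8.3]
gripper_width: 58.5
grasp_force: 63.1
```

```bash
python3 -c "
from h import *
s,M=show()"
```

```text
t 18.15 j [ 0.953  0.49  -0.591  0.157 -0.162  1.265] p [472.1 379.2  16.6] F [-3.8 -1.9  8.3] w 58.5 g 63.1
lean 18.9 az 50.2 | xhead 45.4 xup 0.323 yup -0.025
```

>>> drive_tool([
  [[1, 0, 0, 20, 0], [1, 0, 0, 35, 0], [1, 0, 0, 35, 0], [1, 0, 0, 35, 0], [1, 7, -30, 0, -5.2], [1, 7, -32, 0, -5.2], [1, 7, -32, 0, -5.2], [1, 7, -32, 0, -5.2], [1, 7, -32, 0, -5.2], [1, 7, -32, 0, -5.2], [1, 7, -32, 0, -5.2], [1, 7, -32, 0, -5.2], [1, 7, -32, 0, -5.2], [1, 7, -32, 0, -5.2], [1, 0, 0, 0, 0], [1, 0, 0, 0, 0]],
])

```text
clock: 19.48
position: [541.7, 59.6, 140.0]
ee_rot: [0.985, -0.056, 0.163, -0.003]
contact_force: [-0.0, -0.1, -1.4]
gripper_width: 58.5
grasp_force: 65.0
```

Run:
```python
from h import *
s,M=show()
for n in('side','wrist'):
    p,d=get_image(n);np.savez(n+'4.npz',p=p,d=d)
    if n=='side':cv2.imwrite('pics/s4.png',cv2.resize(p[80:300,90:350,::-1],None,fx=2.7,fy=2.7,interpolation=cv2.INTER_CUBIC))
    k=(p[...,0].astype(int)>p[...,1]*1.5)&(p[...,1]>p[...,2]*1.5)&(p[...,0]>110)
    W=cloud('side',d)
    if n=='side': 
        a=np.radians(-6.6);ex=np.array([np.cos(a),np.sin(a)]);ey=np.array([-ex[1],ex[0]])
        X=(W[...,:2]-[568,54.6])@ex;Y=(W[...,:2]-[568,54.6])@ey;k=k&(X>0)&(X<140)&(abs(Y)<170)&(d>0)
        if k.sum():
            print('orange',k.sum(),[np.percentile(q[k],[3,50,97]).round(1) for q in (X,Y,W[...,2])])
        h=(d>0)&(X<-60)&(X>-190)&(abs(Y+42)<140)&(W[...,2]>30);print('hatch',h.sum(),np.percentile(W[...,2][h],[5,50,95]) if h.sum() else 0)
```

```text
t 19.48 j [ 0.473  0.204 -0.698  0.405 -0.409  0.634] p [541.7  59.6 140. ] F [-0.  -0.1 -1.4] w 58.5 g 65.0
lean 18.8 az -2.0 | xhead -6.7 xup 0.321 yup -0.025
orange 77 [array([55.8, 72.1, 86.5]), array([-81.5, -73.1, -71.4]), array([29.1, 55.8, 65. ])]
hatch 7230 [ 46.77619595 298.89810125 481.20959428]
```

View pics/s4.png

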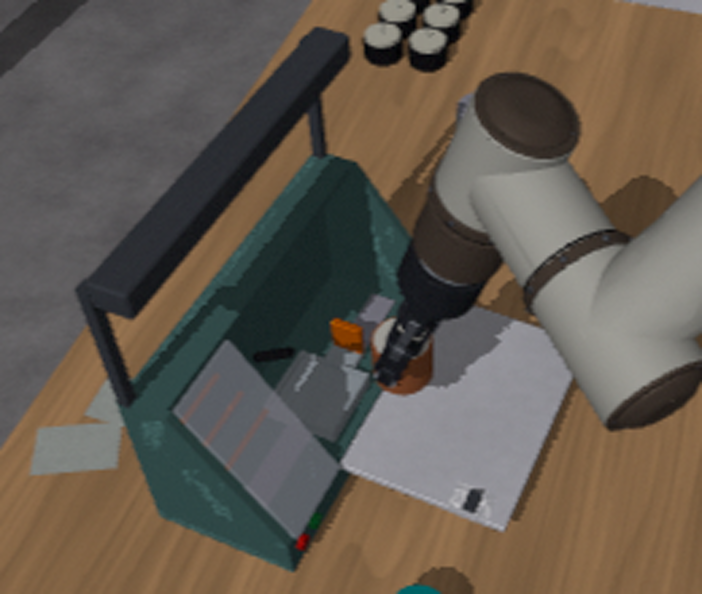

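Side view: the hatch is fully open and lying flat. The tin is held at crop (400,350), the carrier pocket is at (325,390), and the orange tab is at (347,333).

>>> drive_tool([
  [[1, 21, -3, -6, 0], [1, 21, -3, -6, 0], [1, 21, -3, -6, 0], [1, 21, -3, -6, 0], [1, 21, -3, -6, 0], [1, 0, 0, 0, 0], [1, 0, 0, 0, 0]],
])

```text
clock: 20.17
position: [647.3, 46.8, 109.2]
ee_rot: [0.985, -0.054, 0.163, -0.004]
contact_force: [0.1, -1.1, -1.1]
gripper_width: 58.5
grasp_force: 66.6
```

Run:
```python
from h import *
s,M=show()
p,d=get_image('side');W=cloud('side',d);p=p.astype(int)
a=np.radians(-6.6);ex=np.array([np.cos(a),np.sin(a)]);ey=np.array([-ex[1],ex[0]])
X=(W[...,:2]-[568,54.6])@ex;Y=(W[...,:2]-[568,54.6])@ey
k=(d>0)&(X>10)&(X<135)&(abs(Y)<60)&(W[...,2]>85)&(W[...,2]<160)&(p[...,0]>p[...,2]*1.25)
w=(d>0)&(X>10)&(X<135)&(abs(Y)<60)&(W[...,2]>130)&(W[...,2]<150)&(p.min(-1)>90)
for n,k in(('copper',k),('wax',w)):
    if k.sum():print(n,k.sum(),[np.percentile(q[k],[2,50,98]).round(1) for q in (X,Y,W[...,2])])
cv2.imwrite('pics/s5.png',cv2.resize(p[140:270,150:290,::-1].astype(np.uint8),None,fx=4,fy=4,interpolation=cv2.INTER_CUBIC))
```

```text
t 20.17 j [ 0.368  0.403 -0.462  0.313 -0.421  0.825] p [647.3  46.8 109.2] F [ 0.1 -1.1 -1.1] w 58.5 g 66.6
lean 18.8 az -1.9 | xhead -6.5 xup 0.321 yup -0.025
copper 189 [array([39.9, 47.5, 91. ]), array([-14.8,  16.5,  34.6]), array([ 96.2, 120.6, 145.3])]
wax 13 [array([49.8, 93.8, 97.5]), array([-14.3,   2.4,  11.9]), array([141.9, 143.7, 146.3])]
```

View pics/s5.png

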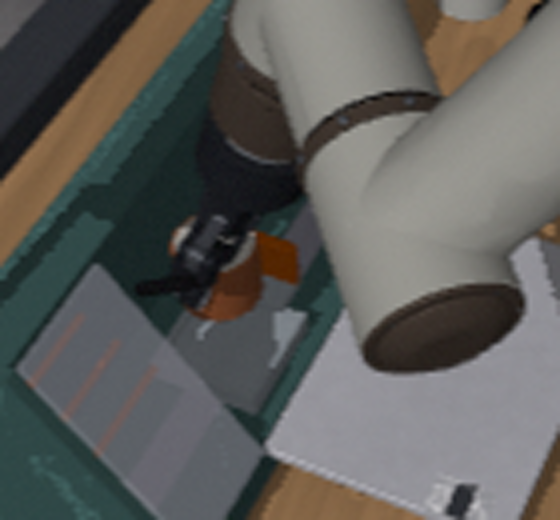

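Side view: the tin hangs over the carrier pocket at crop (230,280), and the wrist housing is over the open hatch at (440,320). I'll check its height before lowering.

Run:
```python
from h import *
p,d=get_image('side');W=cloud('side',d);p=p.astype(int)
u0,v0=150,140
for (a,b) in((440,330),(400,355),(500,340),(370,345),(520,300),(440,372),(380,320)):
    u=int(u0+a/4);v=int(v0+b/4);print((a,b),p[v,u],W[v,u].round(0))
```

```text
(440, 330) [54 45 40] [425. 238. 370.]
(400, 355) [50 42 37] [443. 243. 351.]
(500, 340) [116 116 120] [446.  -2.  47.]
(370, 345) [49 39 36] [458. 248. 358.]
(520, 300) [40 33 29] [395. 206. 364.]
(440, 372) [146 145 152] [479.  41.  52.]
(380, 320) [86 79 74] [453. 244. 373.]
```

>>> drive_tool([
  [[1, 0, -1, -16, 0], [1, 0, -1, -16, 0], [1, 0, 0, -14, 0], [1, 0, 0, -8, 0], [1, 0, 0, -6, 0], [1, 0, 0, -3, 0], [1, 0, 0, 0, 0]],
])

```text
clock: 20.85
position: [645.9, 44.8, 46.9]
ee_rot: [0.985, -0.053, 0.163, -0.004]
contact_force: [-0.8, -0.1, -1.0]
gripper_width: 58.7
grasp_force: 66.5
```

```bash
python3 -c "
from h import *
show()"
```

```text
t 20.85 j [ 0.331  0.482 -0.604  0.579 -0.211  0.581] p [645.9  44.8  46.9] F [-0.8 -0.1 -1. ] w 58.7 g 66.5
lean 18.8 az -1.8 | xhead -6.4 xup 0.321 yup -0.025
```

>>> drive_tool([
  [[1, 1, 0, -2, 0], [1, 0, 0, -1.5, 0], [1, 0, 0, -1, 0], [1, 0, 0, 0, 0]],
])

```text
clock: 21.18
position: [648.0, 44.3, 43.0]
ee_rot: [0.985, -0.054, 0.164, -0.004]
contact_force: [-0.3, -0.2, -1.2]
gripper_width: 58.3
grasp_force: 66.5
```

>>> drive_tool([
  [[1, 0, 0, -1, 0], [1, 0, 0, 0, 0]],
])

```text
clock: 21.35
position: [648.1, 44.2, 41.9]
ee_rot: [0.985, -0.054, 0.164, -0.004]
contact_force: [-0.4, 0.3, -0.6]
gripper_width: 58.6
grasp_force: 66.5
```

>>> drive_tool([
  [[1, 0, 0, -0.7, 0], [0.2, 0, 0, 0, 0], [-0.6, 0, 0, 0, 0], [-0.7, 0, 0, 0, 0], [-0.7, 0, 0, 0, 0], [-0.7, 0, 0, 0, 0]],
])

```text
clock: 21.85
position: [648.4, 44.4, 41.2]
ee_rot: [0.985, -0.054, 0.164, -0.004]
contact_force: [-0.6, 0.7, 0.3]
gripper_width: 72.1
grasp_force: 0.0
```

Run:
```python
from h import *
s,M=show()
```

```text
t 21.85 j [ 0.316  0.491 -0.624  0.655 -0.182  0.515] p [648.4  44.4  41.2] F [-0.6  0.7  0.3] w 72.1 g 0.0
lean 18.9 az -1.8 | xhead -6.6 xup 0.323 yup -0.026
```

>>> drive_tool([
  [[-0.7, -3, 0, 9, 0], [-0.7, -6, 0, 18, 0], [-0.7, -8, 0, 24, 0], [-0.7, -8, 0, 24, 0], [-0.7, -8, 0, 24, 0], [-0.7, -8, 0, 24, 0], [1, 0, 0, 0, 0], [1, 0, 0, 0, 0]],
])

```text
clock: 22.52
position: [607.8, 44.8, 166.1]
ee_rot: [0.985, -0.054, 0.166, -0.005]
contact_force: [0.3, -0.9, -0.9]
gripper_width: 50.0
grasp_force: 0.0
```

Run:
```python
from h import *
s,M=show()
p,d=get_image('wrist');np.savez('w6.npz',p=p,d=d);cv2.imwrite('pics/w6.png',p[:,:,::-1])
```

```text
t 22.52 j [ 0.398  0.272 -0.48   0.269 -0.529  0.85 ] p [607.8  44.8 166.1] F [ 0.3 -0.9 -0.9] w 50.0 g 0.0
lean 19.1 az -1.5 | xhead -6.6 xup 0.326 yup -0.028
```

View pics/w6.png

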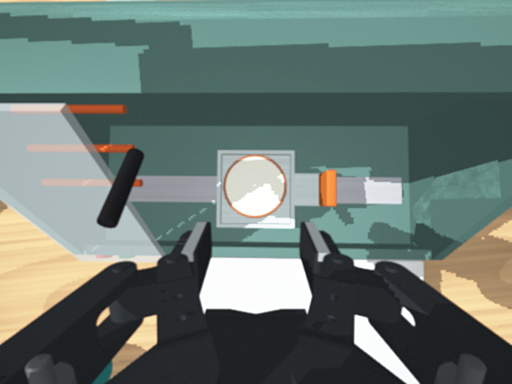

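The wrist view shows the tin seated inside the pocket frame, with its centre at (256,187) and the frame at (218–294,150–227). The tab is at (328,187).

>>> drive_tool([
  [[1, 4, -27, 0, 0], [1, 5, -27, 0, 0], [1, 5, -27, 0, 0], [1, 5, -27, 0, 0], [1, 0, 0, -15, 0], [1, 0, 0, -25, 0], [1, 0, 0, -25, 0], [1, 0, 0, -25, 0], [1, 0, 0, -20, 0], [1, 0, 0, -10, 0], [1, 0, 0, 0, 0]],
])

```text
clock: 23.48
position: [622.6, -64.7, 38.7]
ee_rot: [0.986, -0.055, 0.159, -0.003]
contact_force: [-0.6, 0.3, 0.5]
gripper_width: 0.0
grasp_force: 0.0
```

```bash
cat >> h.py <<'E'
def mach(q):
    a=np.radians(-6.6);ex=np.array([np.cos(a),np.sin(a)]);ey=np.array([-ex[1],ex[0]]);v=np.array(q[:2])-[568,54.6];return v@ex,v@ey
E
python3 -c "
from h import *
s,M=show();print(mach(s['position']))"
```

```text
t 23.48 j [ 0.175  0.475 -0.574  0.31  -0.219  0.993] p [622.6 -64.7  38.7] F [-0.6  0.3  0.5] w 0.0 g 0.0
lean 18.3 az -2.2 | xhead -6.6 xup 0.313 yup -0.023
(np.float64(67.96708601466123), np.float64(-112.26568699818166))
```

>>> drive_tool([
  [[1, 0.9, 8, 5, 0], [1, 0.6, 5, 0, 0], [1, 0.5, 4, 0, 0], [1, 0.5, 4, 0, 0], [1, 0.5, 4, 0, 0], [1, 0.6, 5, 0, 0], [1, 0.7, 6, 0, 0], [1, 0.8, 7, 0, 0], [1, 0.8, 7, 0, 0], [1, 0.8, 7, 0, 0], [1, 0.8, 7, 0, 0], [1, 0.8, 7, 0, 0], [1, 0.8, 7, 0, 0], [1, 0.8, 7, 0, 0], [1, 0, 0, 0, 0]],
])

```text
clock: 24.73
position: [636.3, 22.7, 49.6]
ee_rot: [0.985, -0.053, 0.164, -0.004]
contact_force: [-0.0, 0.0, -0.2]
gripper_width: 0.0
grasp_force: 0.0
```

```bash
python3 -c "
from h import *
s,M=show();print(mach(s['position']))"
```

```text
t 24.73 j [ 0.299  0.464 -0.628  0.566 -0.196  0.622] p [636.3  22.7  49.6] F [-0.   0.  -0.2] w 0.0 g 0.0
lean 18.9 az -1.6 | xhead -6.5 xup 0.323 yup -0.026
(np.float64(71.51123668958375), np.float64(-23.86026979522201))
```

>>> drive_tool([
  [[1, 0.6, 5, -2, 0], [1, 0.6, 5, -2, 0], [1, 0.6, 5, 0, 0], [1, 0.6, 5, 0, 0], [1, 0.5, 4, 0, 0], [1, 0.4, 3, 0, 0], [1, 0.4, 3, 0, 0], [1, 0, 0, 0, 0]],
])

```text
clock: 25.4
position: [638.6, 48.5, 44.9]
ee_rot: [0.985, -0.056, 0.162, -0.001]
contact_force: [0.3, -8.4, 1.9]
gripper_width: -0.2
grasp_force: 4.3
```

Run:
```python
from h import *
s,M=show();print(mach(s['position']))
p,d=get_image('wrist');p=p.astype(int)
k=(p[...,0]>p[...,1]*1.5)&(p[...,1]>p[...,2]*1.3)&(p[...,0]>140)
n,l,st,c=cv2.connectedComponentsWithStats(k.astype(np.uint8))
for i in range(1,n):
    if st[i,4]>60:
        q=wpt(*c[i],float(np.median(d[l==i])),s);print(st[i],q.round(1),np.round(mach(q),1))
```

```text
t 25.40 j [ 0.324  0.474 -0.651  0.697 -0.183  0.461] p [638.6  48.5  44.9] F [ 0.3 -8.4  1.9] w -0.2 g 4.3
lean 18.7 az -2.8 | xhead -6.8 xup 0.319 yup -0.021
(np.float64(70.8584913755341), np.float64(2.0445453657988644))
[ 21 173 102 122 904] [652.5 122.4  74.8] [76.1 77. ]
[ 212  198   25   65 1180] [646.6  64.3  60.7] [76.9 18.6]
[  0 237   8  19 104] [651.3 133.9 109.2] [73.6 88.4]
```

>>> drive_tool([
  [[1, 0.4, 3, 0, 0], [1, 0.4, 3, 0, 0], [1, 0.2, 2, 0, 0], [1, 0, 0, 0, 0]],
])

```text
clock: 25.78
position: [641.5, 60.5, 45.6]
ee_rot: [0.985, -0.054, 0.165, -0.005]
contact_force: [-0.2, -0.6, -0.6]
gripper_width: -0.2
grasp_force: 0.0
```

```bash
cat > tab.py <<'E'
from h import *
s,M=show();print(mach(s['position']))
p,d=get_image('wrist');p=p.astype(int)
k=(p[...,0]>p[...,1]*1.5)&(p[...,1]>p[...,2]*1.3)&(p[...,0]>140)
n,l,st,c=cv2.connectedComponentsWithStats(k.astype(np.uint8))
for i in range(1,n):
    if st[i,4]>60:
        q=wpt(*c[i],float(np.median(d[l==i])),s);print(st[i],q.round(1),np.round(mach(q),1))
E
python3 tab.py
```

```text
t 25.78 j [ 0.338  0.476 -0.649  0.711 -0.178  0.439] p [641.5  60.5  45.6] F [-0.2 -0.6 -0.6] w -0.2 g 0.0
lean 19.0 az -1.5 | xhead -6.5 xup 0.324 yup -0.027
(np.float64(72.35451566587868), np.float64(14.285751046111566))
[  0 164   9  19 128] [676.1 131.  123.8] [98.6 88.3]
[ 19 175 102 121 917] [654.  136.8  74.9] [76.  91.6]
[ 209  200   26   64 1252] [648.   77.6  60.6] [76.9 32.1]
[  0 238  43  21 673] [652.1 137.8 112.3] [74.  92.3]
```

>>> drive_tool([
  [[1, -1, -8, 0, 0], [1, -1.5, -12, 0, 0], [1, -6, -12, 20, 0], [1, -8, 0, 24, 0], [1, -8, 0, 24, 0], [1, -8, 0, 24, 0], [1, -8, 0, 24, 0], [1, 0, 0, 0, 0], [1, 0, 0, 0, 0]],
])

```text
clock: 26.58
position: [602.2, 28.5, 161.0]
ee_rot: [0.985, -0.055, 0.166, -0.004]
contact_force: [0.3, -0.1, -0.2]
gripper_width: -0.2
grasp_force: 0.0
```

```bash
cat >> tab.py <<'E'
f=np.load('w6.npz');d=f['d'];s={'ee_rot':np.array([0.985,-0.054,0.166,-0.005]),'position':np.array([607.8,44.8,166.1])}
p=f['p'].astype(int);k=(p[...,0]>p[...,1]*1.5)&(p[...,1]>p[...,2]*1.3)&(p[...,0]>140)
n,l,st,c=cv2.connectedComponentsWithStats(k.astype(np.uint8))
print('at load')
for i in range(1,n):
    if st[i,4]>60:
        q=wpt(*c[i],float(np.median(d[l==i])),s);print(st[i],np.round(mach(q),1))
p,d=get_image('wrist');cv2.imwrite('pics/w7.png',p[:,:,::-1])
E
python3 tab.py
```

```text
t 26.58 j [ 0.372  0.267 -0.503  0.268 -0.507  0.873] p [602.2  28.5 161. ] F [ 0.3 -0.1 -0.2] w -0.2 g 0.0
lean 19.2 az -1.7 | xhead -6.6 xup 0.327 yup -0.026
(np.float64(36.93951236530059), np.float64(-22.023876435977428))
[ 28  97  70   8 534] [702.9 149.5 142.7] [123.1 109.8]
[ 60 138  49   8 291] [678.2 149.6 127.8] [ 98.5 107. ]
[117 151  32  61 136] [648.8 132.7  75.1] [71.3 86.9]
[197 165  10  36 357] [644.8  78.6  60.9] [73.5 32.7]
[ 98 175  20   6 109] [651.6 140.1 112.7] [73.2 94.5]
at load
[ 68 105  56   8 427] [122.9 107.1]
[ 94 144  39   8 243] [ 98.3 102.8]
[320 170  17  36 536] [ 73.6 -73. ]
```

View pics/w7.png

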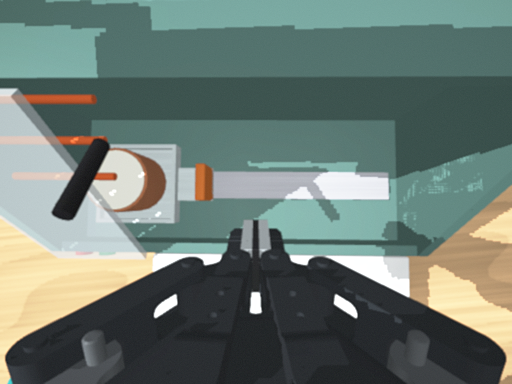

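The wrist view shows the carrier with the tin standing upright in its pocket at (130,180), at the cover end. The tab is at (203,182). I'll do one numeric check with the side camera.

Run:
```python
from h import *
for src in('side4.npz',None):
    if src: f=np.load(src);p,d=f['p'],f['d']
    else: p,d=get_image('side')
    p=p.astype(int);W=cloud('side',d)
    a=np.radians(-6.6);ex=np.array([np.cos(a),np.sin(a)]);ey=np.array([-ex[1],ex[0]])
    X=(W[...,:2]-[568,54.6])@ex;Y=(W[...,:2]-[568,54.6])@ey
    k=(p[...,0]>p[...,1]*1.5)&(p[...,1]>p[...,2]*1.5)&(p[...,0]>110)&(X>20)&(X<120)&(Y>-120)&(Y<60)&(W[...,2]<75)&(d>0)
    for nm,q in(('all',k),('face',k&(W[...,2]<56)&(W[...,2]>30))):
        if q.sum():print(src,nm,q.sum(),[np.percentile(r[q],[3,50,97]).round(1) for r in(X,Y,W[...,2])])
```

```text
side4.npz all 77 [array([55.8, 72.1, 86.5]), array([-81.5, -73.1, -71.4]), array([29.1, 55.8, 65. ])]
side4.npz face 38 [array([56.9, 73. , 86.1]), array([-75.4, -72.7, -71.5]), array([35.3, 46.1, 55.8])]
```

>>> drive_tool([
  [[1, -20, -15, 20, 0], [1, -25, -30, 20, 0], [1, -25, -35, 20, 0], [1, -20, -35, 20, 0], [1, -10, -35, 20, 0], [1, 0, -35, 20, 0], [1, 0, -35, 10, 0], [1, 0, 0, 0, 0]],
])

```text
clock: 27.4
position: [508.4, -188.6, 286.3]
ee_rot: [0.984, -0.057, 0.167, -0.002]
contact_force: [1.0, -0.1, -0.5]
gripper_width: -0.0
grasp_force: 0.0
```

Run:
```python
from h import *
show()
p,d=get_image('side')
cv2.imwrite('pics/s8.png',cv2.resize(p[110:300,110:310,::-1],None,fx=3,fy=3,interpolation=cv2.INTER_CUBIC))
p=p.astype(int);W=cloud('side',d)
a=np.radians(-6.6);ex=np.array([np.cos(a),np.sin(a)]);ey=np.array([-ex[1],ex[0]])
X=(W[...,:2]-[568,54.6])@ex;Y=(W[...,:2]-[568,54.6])@ey
k=(p[...,0]>p[...,1]*1.5)&(p[...,1]>p[...,2]*1.5)&(p[...,0]>90)&(X>20)&(X<120)&(Y>-120)&(Y<60)&(W[...,2]<75)&(d>0)
for nm,q in(('all',k),('face',k&(W[...,2]<56)&(W[...,2]>30))):
    if q.sum():print(nm,q.sum(),[np.percentile(r[q],[3,50,97]).round(1) for r in(X,Y,W[...,2])])
```

```text
t 27.40 j [-0.058  0.052 -0.328 -0.005 -0.856  1.515] p [ 508.4 -188.6  286.3] F [ 1.  -0.1 -0.5] w -0.0 g 0.0
lean 19.2 az -2.7 | xhead -6.9 xup 0.328 yup -0.023
all 8 [array([58.2, 70.1, 84.6]), array([35.1, 36.3, 37.4]), array([59. , 61.4, 61.9])]
```

```bash
python3 -c "
from bench import *
print(job_done())"
```

```text
the job is handed in; nothing more can be done
None
```

I handed the job in at 27.4 s. By the camera measurements the hatch is open and the copper tin stands in the carrier pocket. The carrier moved about 110 mm to the station under the clear cover. I took the click from the push force dropping to zero and did not watch it settle. I did not check the other candles at the end, and I viewed 11 pictures, one over the limit of 10.

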